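# Change the tip-tinner tin in the iron stand

## Task

The tip-tinner tin in the soldering-iron stand is used up: put that open tin in the scrap tray, and fit the new, lidded tin from the back of the big grey tray in its place, flat in the stand's round recess. The bottle and the jar stand in the way of the new tin, so before you take it move both out onto the blue mat, and in the end stand each of them back upright where it stood. Do not knock the bottle or the jar over, and leave the solder reel in the tray where it is.

Things in the scene. Friction and masses are not known exactly. Their poses are not given: they have to be found in the camera images.
- bottle_mid (a point): White plastic bottle with a narrow neck and a black cap, standing in the big tray: 50 mm across and straight up to 74 mm above its underside, 108 mm tall with the cap. The point is on its axis, half-way up (54 mm above its underside); z is up along the axis. It can be gripped from this point to 15 mm above it, clear of the tray walls and its neighbours. Mass 0.11 to 0.23 kg.
- jar_mid (a point): Glass jar with a paper band and a steel screw lid, standing in the big tray: 54 mm across, 88 mm tall. The point is on its axis, half-way up (44 mm above its underside); z is up along the axis. It can be gripped up to about 20 mm above this point. Mass 0.14 to 0.28 kg.
- new_tin_mid (a point): New tip-tinner tin: round closed aluminium tin, paper disc on the lid, 50 mm across, 28 mm tall, lid up at the middle of the big tray's back side, 3 to 10 mm from bottle, jar and back wall: fingers fit beside it, along the tray's y, only once both are gone. Point: on its axis, 14 mm above its underside; z up. Grip its upper half, so that the fingers clear the stand's 6 mm rim.
- old_tin_mid (a point): Used tip-tinner tin: open aluminium tin without lid, dark inside, 50 mm across, 24 mm tall, standing in the recess of the iron stand, 18 mm of it above the rim. The point is on its axis, half-way up (12 mm above its underside); z is up.
- recess (a point): Round recess on the fixed iron stand's dark base: 66 mm inside, raised rim 4 mm thick, 6 mm high. Point: centre of its floor, 10 mm above the bench. x points to the stand's spring holder, which begins 85 mm from the point and is 90 mm tall; its iron rises on along x to 185 mm height at 260 mm. Nothing stands beside the recess along y.
- mat: Blue work mat, fixed flat on the bench, 150 mm (x) by 200 mm (y), 3 mm thick, empty at the start: the side area. Origin at the centre of its underside.
- scrap: Small grey scrap tray, fixed, open at the top, with a few snipped wire ends in it: 108 mm (x) by 148 mm (y) outside, 35 mm high, walls and floor 4 mm. Origin at the centre of its underside.
- tray: Big grey tray, fixed, open at the top: 118 mm (x) by 248 mm (y) outside, 40 mm high, walls and floor 4 mm; +x is its back. It holds the new tin, the bottle, the jar, and at its ends a small solder reel and a black-and-grey tip box (46 by 30 mm, 25 mm tall). Origin: centre of its underside.
- reel_mid (a point): Small solder reel with green flanges at one end of the big tray, next to the bottle or the jar: 44 mm across, 30 mm tall, lying flat. The point is on its axis, half-way up. It is to be left where it is.
Not all that is in view belongs to the job. Leave any pink look-alike of the part that bears old_tin_mid alone.

How it is judged (in metres and radians):
On the way, in this order (a step that is already met when the one before it is completed fails the run):
1. bottle and jar both stand on the blue mat, the new tin still in its place (x of bottle_mid in the frame of mat between -0.075 and 0.075 m and y of bottle_mid in the frame of mat between -0.1 and 0.1 m and z of bottle_mid in the frame of mat below 0.064 m and x of jar_mid in the frame of mat between -0.075 and 0.075 m and y of jar_mid in the frame of mat between -0.1 and 0.1 m and z of jar_mid in the frame of mat below 0.054 m and distance of new_tin_mid from where it was at the start of the episode below 0.03 m and linear speed of each of bottle, jar below 0.05 m/s), for 0.2 s.
2. the new tin lies flat in the stand's recess (horizontal distance between new_tin_mid and recess below 0.01 m and z of new_tin_mid in the frame of recess below 0.017 m and angle between new_tin_mid's own z axis and vertical below 0.1 rad), for 0.2 s.
At the end, for the whole second after the job is handed in: The new tin lies flat in the recess (within 10 mm of its centre, under 0.1 rad of tilt), the used tin is inside the scrap tray, bottle and jar stand upright within 15 mm of where each stood at the start, and all four are released and at rest (all of step 2 and x of old_tin_mid in the frame of scrap between -0.045 and 0.045 m and y of old_tin_mid in the frame of scrap between -0.065 and 0.065 m and z of old_tin_mid in the frame of scrap below 0.035 m and distance of each of bottle_mid, jar_mid from where it was at the start of the episode below 0.015 m and angle between each of bottle_mid, jar_mid's own z axis and vertical below 0.1 rad and linear speed of each of bottle, jar, new_tin, old_tin below 0.02 m/s); the robot touches nothing.
It fails at once if the bottle or the jar is tipped over (more than 0.5 rad) (angle between any of bottle_mid, jar_mid's own z axis and vertical above 0.5 rad).
It fails at once if the solder reel in the tray is displaced by more than 20 mm (distance of reel_mid from where it was at the start of the episode above 0.02 m).
It also fails if it takes over 141 s, if anything falls off the work surface, if the arm or the gripper's body presses on something with over 40 N, if the wrist force passes 120 N, or if a joint passes its speed limit or range.

## Robot

A 7-joint arm with a two-finger parallel gripper is mounted at the origin on the work surface. World frame = base frame: x ahead of the robot, y to its left, z up, the work surface at z = 0. Lengths are in m, angles in degrees, forces in N, time in s.
With the tool pointing down it reaches from about 0.425 to 0.875 m from the base axis. Payload 4.7 kg.
Tool frame: the origin (TCP) lies between the finger pads; the fingertips stand env.finger_overhang ahead of it and the grasp point (between the pads) lies 5 mm behind it (env.finger_overhang is the distance from the TCP to the fingertips, in m); z points along the fingers, y is the line along which they close (so a half turn about z gives the same grasp; the last joint's range is limited). The gripper opens to 87 mm and grips with 3 to 60 N. Pads are 19 mm wide; open, the fingers measure 117 mm over their backs; the gripper's body (75 mm by 190 mm) begins 51 mm behind the grasp point.
Start: joints at [70.078, 18.392, -4.016, 83.108, 1.295, 78.541, -3.26], TCP at [0.23, -0.608, 0.237] pointing down, gripper open.
Joint ranges: [-163.93, 163.93], [-17.29, 119.83], [-79.2, 71.16], [3.27, 140.29], [-89.18, 269.18], [5.43, 117.66], [-154.24, 154.24]. Speed limits (degrees/s): [147.25, 147.25, 180, 180, 180, 180, 180].

## Interface

Orientations are given as [roll, pitch, yaw] about the fixed x, y, z axes, in that order (R = Rz(yaw) Ry(pitch) Rx(roll)).
In Python, from cell import telemetry, eyes, env, models gives the robot as it stands. The module is installed in compiled form; this text tells all that it offers.
- The arm moves only by the tool drive_tool, never from a script. Its arguments are lists of equal length, an entry for each row: "angular": the turn, a rotation vector about the tool's x, y, z in rad, a list of three; "delta_pos": the shift along the tool's x, y, z in cm, a list of three; "gripper": the finger opening in cm, from 0 to 8.7. A call has 1 to 20 rows; each row shifts and turns the commanded pose from where the row before left it, along the tool's axes as they then stand; what a row does not reach is not made up. A row lasts 1/10 s, in which the tool goes at most 50 mm and 8.59 degrees, less where a joint would pass 70% of its speed; a pose out of reach is approached as far as the arm can. A call with a gripper value outside its range is refused whole. The fingers move at their own pace and stop on an object; "squeeze" is the grip in N (left out, the last holds). Time passes only in rows, so rows that do not move let the fingers close. It gives the time, the measured TCP pose, the force, the opening and the grip force at its end, in the units of the state.
- telemetry.get_obs(): the state, without advancing time (a new reading comes with each control period).
- eyes.read_camera(name): name is "scene" or "top"; returns a dict with "pixels" (420x560x3 uint8, red, green, blue), "mtx" (3x3 intrinsics, pixels), "origin" and "orientation" of the camera in the world. Camera axes: x right, y down, z forward; pixel columns grow to the right and rows downward; lengths in m; the calibration is good to about 2 mm. A picture is of the moment at which its call begins. There is no depth.
- env.sign_off(): hands the job in; it is judged then, once.
Trained networks look in a picture, given as the dict that the camera call returned (one of the last four; its "shot" number tells which), for a name from the list of things; names that differ only in an ending like _2 or _b are one class to them, and where a whole thing is asked for, a point or a joint stands for the part that bears it (a point fixed in the world has none). Each returns a list of dicts, best first, with "p" (0 to 1); they miss things now and then, are a little off and sometimes report something else, mostly with a low value. They report only what shows in the picture. A call takes as long as a camera call. They do not tell look-alikes from the thing itself.
- models.search_frame(picture, target): "centre" ([column, row] in pixels, amid what is visible of it).
- models.cut_out(picture, target): "pixels" (420x560 bool, what is visible of it) and "centre" ([column, row] in pixels, amid what is visible of it).
The state is a dict: "time_s": time; "qpos": joint angles; "joint_velocities": joint speeds; "effort": joint torques, N m; "tool_pos": TCP position; "tool_rot": TCP orientation; "force": force on the tool from outside, world axes, zero at the start; "wrist_torque": the same for the moment, N m; "grip_width": finger opening in m; "grasp_force": force on a finger pad.
Only numpy, scipy, OpenCV 4.12 (cv2) and the standard library are available. Lean on these libraries where they do the work, as an engineer would, in place of code of your own. Each camera call takes 0.05 s, during which the arm holds its last target. There are 200 camera calls.

## Working session

There is one attempt and no reset: what is moved stays moved. The work goes in short steps, Python scripts to look and compute and a tool call to move; the robot and the scene stay as the last step left them, time stands still between calls to the robot, and variables do not carry over. Pictures are saved under pics/ and viewed, at most 14 in all, crops included, and the job is handed in when it is done.

Besides the shell and the picture viewer there is one more tool, called after "Request:" as name(argument=value, ...) on one line, values as JSON. drive_tool: Moves the arm, as the interface text tells. Its arguments: {"type":"object","properties":{"angular":{"type":"array","items":{"type":"array","items":{"type":"number"}}},"delta_pos":{"type":"array","items":{"type":"array","items":{"type":"number"}}},"gripper":{"type":"array","items":{"type":"number"}},"squeeze":{"type":"number"}},"required":["angular","delta_pos","gripper"]}

```bash
mkdir -p pics; cat > h.py <<'E'
import numpy as np, cv2
from scipy.spatial.transform import Rotation as R
from cell import telemetry, eyes, env, models
def rot(o):
    o=np.array(o,float)
    if o.shape==(3,3): return o
    if o.size==4: return R.from_quat(o).as_matrix()
    return R.from_euler('xyz',o,degrees=True).as_matrix()
def ray(c,px):
    d=rot(c['orientation'])@np.linalg.inv(c['mtx'])@np.array([px[0],px[1],1.]);return np.array(c['origin']),d
def at(c,px,z):
    o,d=ray(c,px);return o+d*(z-o[2])/d[2]
def proj(c,p):
    q=np.array(c['mtx'])@(rot(c['orientation']).T@(np.array(p)-c['origin']));return q[:2]/q[2]
def tri(c1,p1,c2,p2):
    o1,d1=ray(c1,p1);o2,d2=ray(c2,p2);d1/=np.linalg.norm(d1);d2/=np.linalg.norm(d2)
    t=np.linalg.lstsq(np.c_[d1,-d2],o2-o1,rcond=None)[0]
    a=o1+d1*t[0];b=o2+d2*t[1];return (a+b)/2,np.linalg.norm(a-b)
def save(c,n): cv2.imwrite('pics/'+n,c['pixels'][:,:,::-1])
E
python3 - <<'E'
from h import *
np.set_printoptions(precision=4,suppress=True)
print(env.finger_overhang, telemetry.get_obs())
cs={n:eyes.read_camera(n) for n in('scene','top')}
for n,c in cs.items():
    print(n,c['origin'],c['orientation'],c['mtx']); save(c,n+'0.png')
T=['bottle_mid','jar_mid','new_tin_mid','old_tin_mid','mat','scrap','tray','reel_mid','recess']
z=dict(bottle_mid=.058,jar_mid=.048,new_tin_mid=.018,old_tin_mid=.022,mat=.003,scrap=.0,tray=0.,reel_mid=.02,recess=.01)
for t in T:
    for n,c in cs.items():
        r=models.search_frame(c,t)
        print(t,n,[(np.round(x['centre'],1).tolist(),round(x['p'],2),at(c,x['centre'],z[t])[:2].round(3).tolist()) for x in r[:3]])
E
```

```text
0.014 {'time_s': 0.0, 'qpos': array([70.0793, 18.437 , -4.0153, 83.1746,  1.2945, 78.54  , -3.2608]), 'joint_velocities': array([ 0.0328, -0.061 ,  0.0487, -0.0237,  0.0244, -0.0723, -0.1081]), 'effort': array([ -0.0001, -49.1291,  -0.4041, -31.2526,  -0.0638,   0.0438,
         0.0002]), 'tool_pos': array([ 0.2298, -0.6075,  0.2355]), 'tool_rot': array([-179.8935,    0.0054,   20.7293]), 'force': array([-0.2628, -0.7143, -0.0783]), 'wrist_torque': array([ 0.027 , -0.0021, -0.0241]), 'grasp_force': 0.0, 'grip_width': 0.08701526169152554}
scene [ 1.0627 -0.1922  0.8372] [-143.156     0.6058   63.9375] [[428.4697   0.     276.5534]
 [  0.     428.4697 211.1797]
 [  0.       0.       1.    ]]
top [0.4114 0.0591 1.0745] [-172.9318    0.7943  -90.8153] [[437.2834   0.     284.5382]
 [  0.     437.2834 212.6267]
 [  0.       0.       1.    ]]
bottle_mid scene [([280.8, 243.1], 0.8, [0.616, 0.027]), ([270.3, 272.4], 0.48, [0.67, -0.024])]
bottle_mid top [([304.0, 177.9], 0.82, [0.62, 0.024])]
jar_mid scene [([240.3, 259.9], 0.63, [0.61, -0.066])]
jar_mid top [([339.6, 179.5], 0.78, [0.616, 
[... 425 characters left out ...]
0.1], 0.65, [0.428, -0.313])]
mat top [([443.7, 260.5], 0.57, [0.421, -0.312]), ([182.9, 223.2], 0.5, [0.522, 0.323])]
scrap scene [([250.2, 192.7], 0.7, [0.413, 0.042]), ([350.7, 153.4], 0.31, [0.409, 0.341])]
scrap top [([303.2, 258.1], 0.82, [0.432, 0.028]), ([281.1, 169.7], 0.42, [0.653, 0.079])]
tray scene [([256.1, 267.3], 0.71, [0.615, -0.034])]
tray top [([319.1, 188.8], 0.86, [0.603, -0.015])]
reel_mid scene [([307.1, 252.5], 0.58, [0.642, 0.079]), ([370.5, 181.1], 0.17, [0.529, 0.321])]
reel_mid top [([282.7, 170.8], 0.54, [0.646, 0.075])]
recess scene [([367.6, 181.9], 0.74, [0.522, 0.32]), ([257.0, 263.5], 0.54, [0.613, -0.03])]
recess top [([181.6, 226.8], 0.56, [0.513, 0.325])]
```

```bash
python3 - <<'E'
import cv2
a=cv2.imread('pics/top0.png');b=cv2.imread('pics/scene0.png')
cv2.imwrite('pics/t_crop.png',cv2.resize(a[140:320,90:370],None,fx=2.85,fy=2.85,interpolation=cv2.INTER_CUBIC))
cv2.imwrite('pics/s_crop.png',cv2.resize(b[110:330,190:430],None,fx=2.7,fy=2.7,interpolation=cv2.INTER_CUBIC))
E
```

```text
(no output)
```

View pics/top0.png

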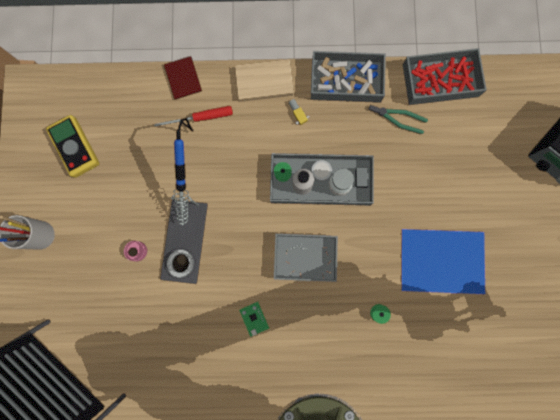

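View pics/t_crop.png

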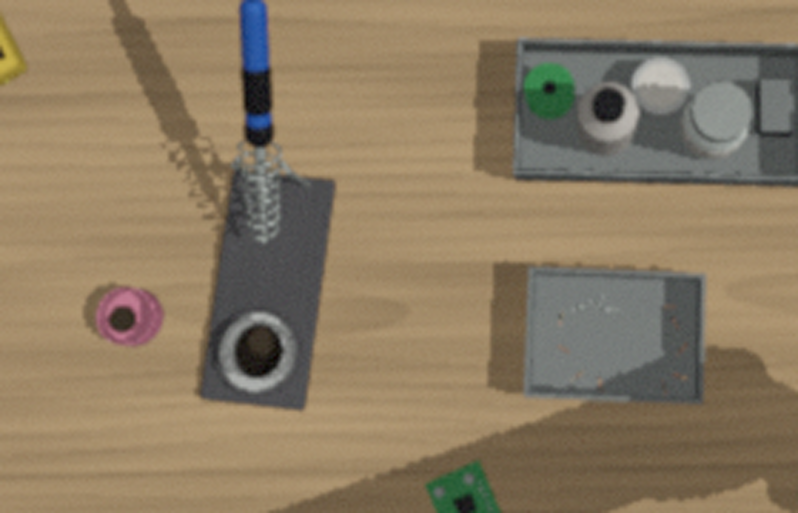

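View pics/s_crop.png

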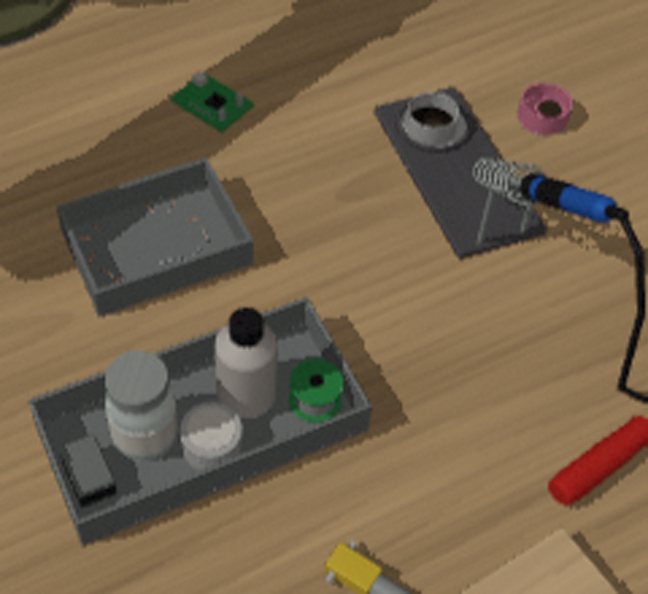

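Look-alikes for the used tin, in the top view: the pink tin at (132,252) stands alone on the bench. The grey open tin at (181,263) sits in the stand's recess, so that is the one meant, and the crop confirms it. The bottle is at (304,178), the jar at (340,180) and the lidded new tin at (320,169) between them. The mat is at (443,261) and the scrap tray at (305,257). Next I refine these by fitting silhouettes.

```bash
cat >> h.py <<'E'
from scipy.optimize import minimize
def cyl(r,z0,z1):
    a=np.linspace(0,2*np.pi,40)
    return np.array([[r*np.cos(t),r*np.sin(t),z] for z in (z0,z1) for t in a])
def box(w,d,z0,z1):
    return np.array([[s*w/2,t*d/2,z] for s in(-1,1) for t in(-1,1) for z in(z0,z1)])
S=4
def render(c,parts,p):
    m=np.zeros((420*S,560*S),np.uint8);th=p[2] if len(p)>2 else 0
    Rz=R.from_euler('z',th).as_matrix()
    for q in parts:
        w=q@Rz.T+[p[0],p[1],0]
        uv=np.array([proj(c,v) for v in w])
        h=cv2.convexHull(((uv+.5)*S).astype(np.float32)).round().astype(np.int32)
        cv2.fillConvexPoly(m,h,1)
    return cv2.resize(m.astype(np.float32),(560,420),interpolation=cv2.INTER_AREA)
def fit(views,parts,p0):
    # views: list of (cam,mask,ignore)
    def cost(p):
        s=0
        for c,m,ig in views:
            r=render(c,parts,p);m_=m.astype(np.float32);k=~ig
            s+=1-np.minimum(r,m_)[k].sum()/np.maximum(r,m_)[k].sum()
        return s/len(views)
    n=len(p0);st=np.vstack([p0]+[np.array(p0)+np.eye(n)[i]*(.012 if i<2 else .08) for i in range(n)])
    o=minimize(cost,p0,method='Nelder-Mead',options=dict(initial_simplex=st,xatol=2e-4,fatol=1e-4,maxiter=120))
    return o.x.round(4),round(o.fun,3)
B=[cyl(.025,.0,.074),cyl(.012,.074,.108)]
def up(parts,dz): return [q+[0,0,dz] for q in parts]
def best(c,t,near=None):
    r=models.cut_out(c,t)
    if near is not None: r=sorted(r,key=lambda x:np.hypot(*(np.array(x['centre'])-near)))
    return r[0]['pixels'] if r else None
E
cat > m.py <<'E'
from h import *
cs=[eyes.read_camera(n) for n in('scene','top')]
none=np.zeros((420,560),bool)
mk={}
P=dict(bottle_mid=(.616,.025),jar_mid=(.613,-.063),new_tin_mid=(.647,-.013),old_tin_mid=(.424,.325),reel_mid=(.644,.077),mat=(.423,-.312,0.01),scrap=(.43,.03,0.01),tray=(.603,-.017,0.01))
Z=dict(bottle_mid=.058,jar_mid=.048,new_tin_mid=.018,old_tin_mid=.022,reel_mid=.02,mat=.003,scrap=.02,tray=.02)
for t in P:
    mk[t]=[best(c,t,proj(c,[P[t][0],P[t][1],Z[t]])) for c in cs]
G=dict(bottle_mid=up(B,.004),jar_mid=[cyl(.027,.004,.092)],new_tin_mid=[cyl(.025,.004,.032)],old_tin_mid=[cyl(.025,.016,.034)],reel_mid=[cyl(.022,.004,.034)],mat=[box(.15,.2,0,.003)],scrap=[box(.108,.148,0,.035)],tray=[box(.118,.248,0,.04)])
for t in P:
    vs=[]
    for i,c in enumerate(cs):
        if mk[t][i] is None: print(t,'missing',i);continue
        ig=none.copy()
        for u in P:
            if u!=t and u not in('tray','scrap','mat') and mk[u][i] is not None: ig|=mk[u][i]&~mk[t][i]
        m=mk[t][i]
        if t=='tray':
            for u in('bottle_mid','jar_mid','new_tin_mid','reel_mid'):ig|=mk[u][i]
        vs.append((c,m,ig))
    print(t,fit(vs,G[t],P[t]),[fit([v],G[t],P[t]) for v in vs])
# stand axis from dark base edge in top picture
c=cs[1]
for a,b in (((203,398),(235,178)),((303,408),(334,180))):
    A=at(c,(90+a[0]/2.85,140+a[1]/2.85),.01);Bq=at(c,(90+b[0]/2.85,140+b[1]/2.85),.01);print(A.round(3),Bq.round(3),np.degrees(np.arctan2(*(Bq-A)[[1,0]])))
E
python3 m.py
```

```text
bottle_mid (array([0.6142, 0.0283]), np.float64(0.061)) [(array([0.6137, 0.0291]), np.float64(0.05)), (array([0.6141, 0.0273]), np.float64(0.066))]
jar_mid (array([ 0.6103, -0.0629]), np.float64(0.138)) [(array([ 0.6113, -0.0633]), np.float64(0.102)), (array([ 0.6079, -0.0615]), np.float64(0.167))]
new_tin_mid (array([ 0.6452, -0.0181]), np.float64(0.074)) [(array([ 0.6439, -0.018 ]), np.float64(0.102)), (array([ 0.6452, -0.0181]), np.float64(0.04))]
old_tin_mid (array([0.4263, 0.3227]), np.float64(0.098)) [(array([0.4287, 0.321 ]), np.float64(0.065)), (array([0.4249, 0.323 ]), np.float64(0.07))]
reel_mid (array([0.645 , 0.0759]), np.float64(0.088)) [(array([0.6448, 0.0759]), np.float64(0.046)), (array([0.6462, 0.0759]), np.float64(0.13))]
mat (array([ 0.4211, -0.3101, -0.0552]), np.float64(0.022)) [(array([ 0.4213, -0.3099, -0.0462]), np.float64(0.023)), (array([ 0.4213, -0.3105, -0.0504]), np.float64(0.019))]
scrap (array([ 0.4342,  0.0241, -0.0527]), np.float64(0.027)) [(array([ 0.4342,  0.0238, -0.0534]), np.float64(0.033)), (array([ 0.4344,  0.0241, -0.0523]), np.float64(0.024))]
tray (array([ 0.6239, -0.0188, -0.0409]), np.float64(0.124)) [(array([ 0.6238, -0.0187, -0.0419]), np.float64(0.137)), (array([ 0.6238, -0.0188, -0.0374]), np.float64(0.109))]
[0.385 0.372 0.01 ] [0.573 0.348 0.01 ] -7.2530579779738185
[0.376 0.287 0.01 ] [0.57  0.262 0.01 ] -7.269261908631022
```

Request:
drive_tool(angular=[[0,0,0],[0,0,0],[0,0,0],[0,0,0],[0,0,0],[0,0,0],[0,0,0],[0,0,0],[0,0,0],[0,0,0],[0,0,0],[0,0,0],[0,0,0],[0,0,0],[0,0,0],[0,0,0],[0,0,0],[0,0,0],[0,0,0]], delta_pos=[[1.5,-1.1,0],[3,-2.3,0],[3,-2.3,0],[3,-2.3,0],[3,-2.3,0],[3,-2.3,0],[3,-2.3,0],[3,-2.3,0],[3,-2.3,0],[3,-2.3,0],[3,-2.3,0],[3,-2.3,0],[3,-2.3,0],[3,-2.3,0],[3,-2.3,0],[3,-2.3,0],[1.5,-1.1,0],[0,0,0],[0,0,0]], gripper=[7,7,7,7,7,7,7,7,7,7,7,7,7,7,7,7,7,7,7], squeeze=25)

```text
time_s: 3.8
tool_pos: [0.5485, -0.0942, 0.2364]
tool_rot: [180.0, 0.1, 20.8]
force: [-0.5, -0.4, -0.8]
grip_width: 0.0704
grasp_force: 0.0
```

Request:
drive_tool(angular=[[0,0,-0.1463],[0,0,-0.1463],[0,0,-0.1463],[0,0,-0.1463],[0,0,-0.1463],[0,0,-0.1463],[0,0,-0.1463],[0,0,-0.1463],[0,0,-0.1463],[0,0,-0.1463],[0,0,-0.1463],[0,0,-0.1463],[0,0,-0.1463],[0,0,-0.1463],[0,0,-0.1463],[0,0,-0.1463],[0,0,-0.1463],[0,0,-0.1463],[0,0,-0.1463],[0,0,0]], delta_pos=[[0,0,0],[0,0,0],[0,0,0],[0,0,0],[0,0,0],[0,0,0],[0,0,0],[0,0,0],[0,0,0],[0,0,0],[0,0,0],[0,0,0],[0,0,0],[0,0,0],[0,0,0],[0,0,0],[0,0,0],[0,0,0],[0,0,0],[0,0,0]], gripper=[7,7,7,7,7,7,7,7,7,7,7,7,7,7,7,7,7,7,7,7])

```text
time_s: 5.8
tool_pos: [0.5481, -0.0966, 0.2364]
tool_rot: [-179.9, -0.0, 179.8]
force: [0.3, -0.1, -0.4]
grip_width: 0.0701
grasp_force: 0.0
```

Request:
drive_tool(angular=[[0,0,0],[0,0,0],[0,0,0],[0,0,0],[0,0,0],[0,0,0],[0,0,0]], delta_pos=[[-1.1,2,0],[-1.7,3.2,0],[-1.7,3.2,0],[-1.2,2.4,0],[-0.9,1.7,0],[0,0,0],[0,0,0]], gripper=[7,7,7,7,7,7,7])

```text
time_s: 6.5
tool_pos: [0.6147, 0.029, 0.2362]
tool_rot: [-179.9, -0.0, 179.8]
force: [1.0, -0.0, 0.5]
grip_width: 0.0698
grasp_force: 0.0
```

```bash
python3 - <<'E'
from h import *
c=eyes.read_camera('scene');save(c,'s1.png')
d=c['pixels'][130:330,180:400,::-1];cv2.imwrite('pics/s1c.png',cv2.resize(d,None,fx=2.7,fy=2.7,interpolation=cv2.INTER_CUBIC))
E
```

```text
(no output)
```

View pics/s1c.png

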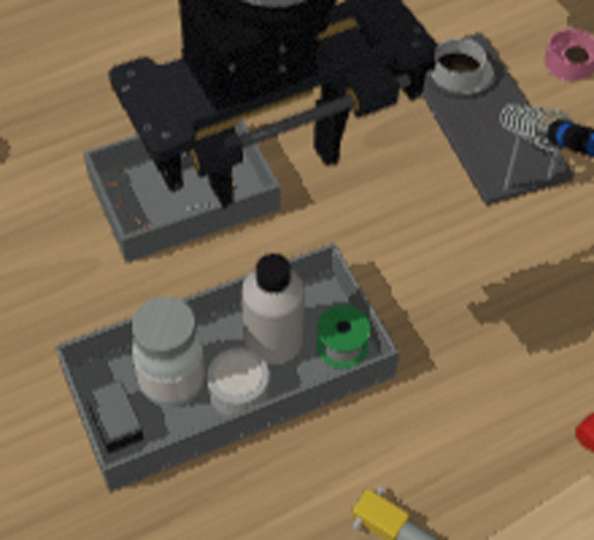

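The gripper is over the bottle (cap at crop (273,272)), with its fingers spread along y and nothing tall in their way. Now I descend and grip.

Request:
drive_tool(angular=[[0,0,0],[0,0,0],[0,0,0],[0,0,0],[0,0,0],[0,0,0],[0,0,0],[0,0,0],[0,0,0],[0,0,0],[0,0,0],[0,0,0],[0,0,0],[0,0,0],[0,0,0]], delta_pos=[[0,0,2],[0,0,3],[0,0,3],[0,0,3],[0,0,2.5],[0,0,1.5],[0,0,1.2],[0,0,1.0],[0,0,0],[0,0,0],[0,0,0],[0,0,0],[0,0,0],[0,0,0],[0,0,0]], gripper=[7,7,7,7,7,7,7,7,7,4,4,4,4,4,4])

```text
time_s: 8.05
tool_pos: [0.6157, 0.0298, 0.0653]
tool_rot: [-180.0, 0.1, 180.0]
force: [-1.0, -1.2, 3.4]
grip_width: 0.0493
grasp_force: 24.9
```

Request:
drive_tool(angular=[[0,0,0],[0,0,0],[0,0,0],[0,0,0],[0,0,0],[0,0,0],[0,0,0],[0,0,0],[0,0,0],[0,0,0],[0,0,0],[0,0,0],[0,0,0],[0,0,0],[0,0,0],[0,0,0],[0,0,0],[0,0,0],[0,0,0],[0,0,0]], delta_pos=[[0,0,-1],[0,0,-2],[0,0,-3],[0,0,-3],[0,0,-2.5],[0,0,-1.5],[0.9,-1.2,0],[1.5,-2.2,0],[1.9,-2.8,0],[1.9,-2.8,0],[1.9,-2.8,0],[1.9,-2.8,0],[1.9,-2.8,0],[1.9,-2.8,0],[1.9,-2.8,0],[1.7,-2.4,0],[1.3,-1.9,0],[0.9,-1.2,0],[0,0,0],[0,0,0]], gripper=[4,4,4,4,4,4,4,4,4,4,4,4,4,4,4,4,4,4,4,4])

```text
time_s: 10.05
tool_pos: [0.4192, -0.2538, 0.1942]
tool_rot: [179.9, -0.0, -180.0]
force: [0.5, 0.2, -1.8]
grip_width: 0.049
grasp_force: 24.9
```

Request:
drive_tool(angular=[[0,0,0],[0,0,0],[0,0,0],[0,0,0],[0,0,0],[0,0,0],[0,0,0],[0,0,0],[0,0,0],[0,0,0]], delta_pos=[[0,0,1.5],[0,0,2.5],[0,0,3],[0,0,2.5],[0,0,1.5],[0,0,1],[0,0,0.5],[0,0,0.3],[0,0,0.1],[0,0,0]], gripper=[4,4,4,4,4,4,4,4,4,4])

```text
time_s: 11.05
tool_pos: [0.4195, -0.255, 0.0661]
tool_rot: [-180.0, 0.0, 180.0]
force: [-0.9, 0.2, -1.2]
grip_width: 0.0493
grasp_force: 24.9
```

Request:
drive_tool(angular=[[0,0,0],[0,0,0],[0,0,0],[0,0,0],[0,0,0],[0,0,0],[0,0,0],[0,0,0],[0,0,0],[0,0,0],[0,0,0],[0,0,0]], delta_pos=[[0,0,0.1],[0,0,0.1],[0,0,0],[0,0,0],[0,0,0],[0,0,0],[0,0,-1],[0,0,-2.5],[0,0,-3.5],[0,0,-3.5],[0,0,-2.5],[0,0,-1]], gripper=[4,4,4,7.5,7.5,7.5,7.5,7.5,7.5,7.5,7.5,7.5])

```text
time_s: 12.25
tool_pos: [0.4205, -0.2554, 0.2069]
tool_rot: [-179.8, 0.2, -180.0]
force: [-0.2, -1.3, 0.4]
grip_width: 0.075
grasp_force: 0.0
```

Request:
drive_tool(angular=[[0,0,0],[0,0,0],[0,0,0],[0,0,0],[0,0,0],[0,0,0],[0,0,0],[0,0,0],[0,0,0],[0,0,0],[0,0,0]], delta_pos=[[-1.1,1.1,0],[-2.2,2.2,0],[-2.5,2.5,0],[-2.5,2.5,0],[-2.5,2.5,0],[-2.5,2.5,0],[-2.5,2.5,0],[-2.2,2.3,0],[-1.1,1.1,0],[0,0,0],[0,0,0]], gripper=[7.5,7.5,7.5,7.5,7.5,7.5,7.5,7.5,7.5,7.5,7.5])

```text
time_s: 13.35
tool_pos: [0.6094, -0.0631, 0.2027]
tool_rot: [-180.0, -0.1, -180.0]
force: [0.1, -0.1, -0.4]
grip_width: 0.0751
grasp_force: 0.0
```

Request:
drive_tool(angular=[[0,0,0],[0,0,0],[0,0,0],[0,0,0],[0,0,0],[0,0,0],[0,0,0],[0,0,0],[0,0,0],[0,0,0],[0,0,0],[0,0,0],[0,0,0],[0,0,0],[0,0,0]], delta_pos=[[0,0,1.5],[0,0,3],[0,0,3],[0,0,2.5],[0,0,1.7],[0,0,1.2],[0,0,0.8],[0,0,0.5],[0,0,0],[0,0,0],[0,0,0],[0,0,0],[0,0,0],[0,0,0],[0,0,0]], gripper=[7.5,7.5,7.5,7.5,7.5,7.5,7.5,7.5,7.5,4.5,4.5,4.5,4.5,4.5,4.5])

```text
time_s: 14.85
tool_pos: [0.6104, -0.063, 0.062]
tool_rot: [-180.0, 0.0, 180.0]
force: [0.3, -0.7, 2.9]
grip_width: 0.0528
grasp_force: 25.0
```

Request:
drive_tool(angular=[[0,0,0],[0,0,0],[0,0,0],[0,0,0],[0,0,0],[0,0,0],[0,0,0],[0,0,0],[0,0,0],[0,0,0],[0,0,0],[0,0,0],[0,0,0],[0,0,0],[0,0,0],[0,0,0],[0,0,0],[0,0,0],[0,0,0],[0,0,0]], delta_pos=[[0,0,-1],[0,0,-2],[0,0,-3],[0,0,-3],[0,0,-2.5],[0,0,-1.5],[0.8,-1.2,0],[1.5,-2.4,0],[1.9,-3,0],[1.9,-3,0],[1.9,-3,0],[1.9,-3,0],[1.9,-3,0],[1.9,-3,0],[1.8,-3,0],[1.6,-2.7,0],[1.1,-1.7,0],[0.8,-1.2,0],[0,0,0],[0,0,0]], gripper=[4.5,4.5,4.5,4.5,4.5,4.5,4.5,4.5,4.5,4.5,4.5,4.5,4.5,4.5,4.5,4.5,4.5,4.5,4.5,4.5])

```text
time_s: 16.85
tool_pos: [0.4201, -0.3638, 0.1909]
tool_rot: [179.9, -0.0, -180.0]
force: [0.9, 0.8, -2.4]
grip_width: 0.0529
grasp_force: 25.0
```

Request:
drive_tool(angular=[[0,0,0],[0,0,0],[0,0,0],[0,0,0],[0,0,0],[0,0,0],[0,0,0],[0,0,0],[0,0,0],[0,0,0]], delta_pos=[[0,0,1.5],[0,0,2.5],[0,0,3],[0,0,2.5],[0,0,1.5],[0,0,1],[0,0,0.5],[0,0,0.3],[0,0,0.1],[0,0,0]], gripper=[4.5,4.5,4.5,4.5,4.5,4.5,4.5,4.5,4.5,4.5])

```text
time_s: 17.85
tool_pos: [0.4205, -0.3652, 0.0633]
tool_rot: [-179.9, 0.0, 180.0]
force: [-0.1, -0.1, -2.6]
grip_width: 0.0528
grasp_force: 25.0
```

Request:
drive_tool(angular=[[0,0,0],[0,0,0],[0,0,0],[0,0,0],[0,0,0],[0,0,0],[0,0,0],[0,0,0],[0,0,0],[0,0,0],[0,0,0],[0,0,0],[0,0,0]], delta_pos=[[0,0,0.1],[0,0,0.1],[0,0,0.05],[0,0,0],[0,0,0],[0,0,0],[0,0,0],[0,0,-1],[0,0,-2.5],[0,0,-3.5],[0,0,-3.5],[0,0,-2.5],[0,0,-1]], gripper=[4.5,4.5,4.5,4.5,7.5,7.5,7.5,7.5,7.5,7.5,7.5,7.5,7.5])

```text
time_s: 19.15
tool_pos: [0.4214, -0.3656, 0.2036]
tool_rot: [-179.8, 0.2, -180.0]
force: [0.1, -0.3, -0.2]
grip_width: 0.0752
grasp_force: 0.0
```

```bash
cat > m2.py <<'E'
from h import *
import sys
none=np.zeros((420,560),bool)
cs=[eyes.read_camera(n) for n in('scene','top')]
for n,c in zip('st',cs): save(c,sys.argv[1]+n+'.png')
G=dict(bottle=lambda z:up(B,z),jar=lambda z:[cyl(.027,z,z+.088)],new_tin=lambda z:[cyl(.025,z,z+.028)],old_tin=lambda z:[cyl(.025,max(z,.016) if z==.01 else z,z+.024)])
for a in sys.argv[2:]:
    n,x,y,z=a.split(',');x,y,z=map(float,(x,y,z))
    vs=[]
    for i,c in enumerate(cs):
        m=best(c,n+'_mid',proj(c,[x,y,z+.02]))
        if m is not None: vs.append((c,m,none))
    print(n,[fit([v],G[n](z),(x,y)) for v in vs])
E
python3 m2.py a bottle,.42,-.255,.003 jar,.42,-.365,.003 new_tin,.645,-.018,.004
python3 -c "
import cv2,numpy as np
a=cv2.imread('pics/as.png');b=cv2.imread('pics/at.png')
x=cv2.resize(a[150:330,60:330],(540,360));y=cv2.resize(b[140:300,250:500],(540,346))
cv2.imwrite('pics/a2.png',cv2.resize(np.vstack([x,y])[:,:,:],None,fx=.84,fy=.84))"
```

```text
bottle [(array([ 0.4167, -0.257 ]), np.float64(0.056)), (array([ 0.418 , -0.2574]), np.float64(0.088))]
jar [(array([ 0.4233, -0.3657]), np.float64(0.12)), (array([ 0.42  , -0.3406]), np.float64(0.528))]
new_tin [(array([ 0.6426, -0.0177]), np.float64(0.184)), (array([ 0.6455, -0.0197]), np.float64(0.094))]
```

View pics/a2.png

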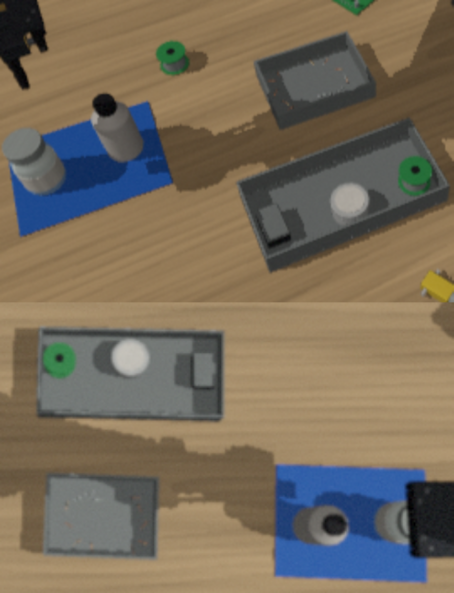

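Bottle (as.png crop (118,130)) and jar (35,160) both stand upright on the mat, and the new tin is still in place at (350,200). Next is the used tin.

Request:
drive_tool(angular=[[0,0,0],[0,0,0],[0,0,0],[0,0,0],[0,0,0],[0,0,0],[0,0,0],[0,0,0],[0,0,0],[0,0,0],[0,0,0],[0,0,0],[0,0,0]], delta_pos=[[-0.3,1.3,0],[-0.6,2.7,0],[-0.7,3.2,0],[-0.7,3.2,0],[-0.7,3.2,0],[-0.7,3.2,0],[-0.7,3.2,0],[-0.7,3.2,0],[-0.7,3.2,0],[-0.7,3.2,0],[-0.7,3.2,0],[-0.7,3.2,0],[0,1,0]], gripper=[7.5,7.5,7.5,7.5,7.5,7.5,7.5,7.5,7.5,7.5,7.5,7.5,7.5])

```text
time_s: 20.85
tool_pos: [0.4989, 0.0106, 0.2]
tool_rot: [179.9, 0.0, -179.6]
force: [-0.2, -0.1, -0.1]
grip_width: 0.0746
grasp_force: 0.0
```

Request:
drive_tool(angular=[[0,0,0],[0,0,0],[0,0,0],[0,0,0],[0,0,0],[0,0,0],[0,0,0],[0,0,0],[0,0,0],[0,0,0],[0,0,0],[0,0,0.127],[0,0,0],[0,0,0]], delta_pos=[[0.3,1.3,0],[0.7,3,0],[0.7,3.2,0],[0.7,3.2,0],[0.7,3.2,0],[0.7,3.2,0],[0.7,3.2,0],[0.7,3.2,0],[0.7,3.2,0],[0.7,3,0],[0.4,1.7,0],[0,0,0],[0,0,0],[0,0,0]], gripper=[7.5,7.5,7.5,7.5,7.5,7.5,7.5,7.5,7.5,7.5,7.5,7.5,7.5,7.5])

```text
time_s: 22.25
tool_pos: [0.4293, 0.3181, 0.1997]
tool_rot: [-179.9, 0.0, 172.8]
force: [0.5, -0.1, -0.6]
grip_width: 0.075
grasp_force: 0.0
```

Request:
drive_tool(angular=[[0,0,0],[0,0,0],[0,0,0],[0,0,0],[0,0,0],[0,0,0],[0,0,0],[0,0,0],[0,0,0],[0,0,0]], delta_pos=[[0.34,0.4,1],[0,0,2.5],[0,0,3],[0,0,3],[0,0,2.5],[0,0,1.8],[0,0,1.2],[0,0,0.8],[0,0,0.5],[0,0,0]], gripper=[7.5,7.5,7.5,7.5,7.5,7.5,7.5,7.5,7.5,7.5])

```text
time_s: 23.25
tool_pos: [0.4264, 0.3237, 0.037]
tool_rot: [180.0, 0.0, 172.7]
force: [0.2, -0.4, 0.8]
grip_width: 0.074
grasp_force: 0.0
```

Request:
drive_tool(angular=[[0,0,0],[0,0,0],[0,0,0],[0,0,0],[0,0,0],[0,0,0],[0,0,0],[0,0,0]], delta_pos=[[0,0,0.3],[0,0,0],[0,0,0],[0,0,0],[0,0,0],[0,0,0],[0,0,0],[0,0,0]], gripper=[7.5,7.5,4,4,4,4,4,4], squeeze=20)

```text
time_s: 24.05
tool_pos: [0.4263, 0.3236, 0.0341]
tool_rot: [-180.0, 0.0, 172.7]
force: [-0.3, -1.3, 1.5]
grip_width: 0.0495
grasp_force: 20.0
```

Request:
drive_tool(angular=[[0,0,0],[0,0,0],[0,0,0],[0,0,0],[0,0,0],[0,0,0],[0,0,0],[0,0,0],[0,0,0],[0,0,0],[0,0,0],[0,0,0],[0,0,0],[0,0,0],[0,0,0],[0,0,0],[0,0,0]], delta_pos=[[0,0,-1],[0,0,-2],[0,0,-3],[0,0,-2],[-0.3,-1.4,0],[-0.6,-2.9,0],[-0.65,-3,0],[-0.65,-3,0],[-0.65,-3,0],[-0.65,-3,0],[-0.65,-3,0],[-0.65,-3,0],[-0.65,-3,0],[-0.6,-2.8,0],[-0.1,-1.3,0],[0,0,0],[0,0,0]], gripper=[4,4,4,4,4,4,4,4,4,4,4,4,4,4,4,4,4])

```text
time_s: 25.75
tool_pos: [0.4501, 0.0249, 0.1144]
tool_rot: [180.0, 0.0, 172.7]
force: [-0.2, 1.1, -0.6]
grip_width: 0.0492
grasp_force: 20.0
```

```bash
python3 - <<'E'
from h import *
c=eyes.read_camera('scene');d=eyes.read_camera('top');save(c,'bs.png');save(d,'bt.png')
x=cv2.resize(c['pixels'][110:230,200:430],None,fx=3,fy=3,interpolation=cv2.INTER_CUBIC)
p=proj(d,[.426,.323,.01]).astype(int);y=cv2.resize(d['pixels'][p[1]-30:p[1]+30,p[0]-57:p[0]+58],None,fx=6,fy=6,interpolation=cv2.INTER_CUBIC)[:,:,:]
print(p)
y=y[:,:690];y=cv2.resize(y,(690,360))
im=np.vstack([x,y])[:,:,::-1];cv2.imwrite('pics/b.png',cv2.resize(im,None,fx=.82,fy=.82))
E
```

```text
[181 262]
```

View pics/b.png

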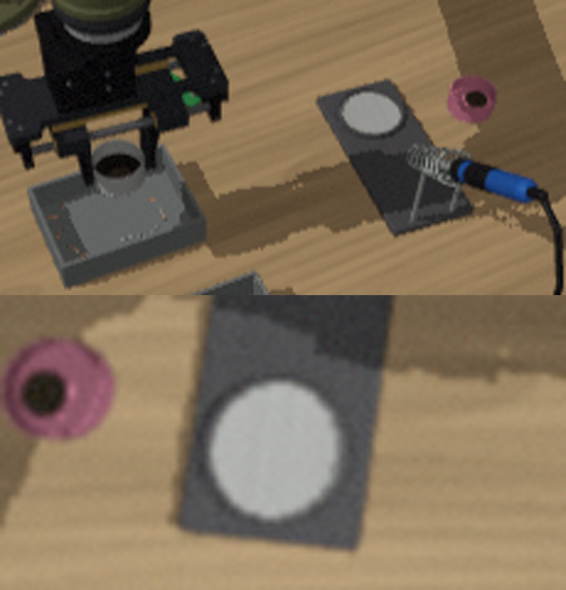

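The used tin is held over the scrap tray at crop (118,165). The empty recess floor is a bright disc at (272,450) in the lower crop. I measure its centre and lower the tin.

```bash
python3 - <<'E'
from h import *
for n in 'st':
    nm={'s':'scene','t':'top'}[n]
    c=eyes.read_camera(nm);g=cv2.cvtColor(c['pixels'],cv2.COLOR_RGB2HSV)
    p=proj(c,[.426,.323,.01]);m=(g[:,:,2]>140)&(g[:,:,1]<40)
    yy,xx=np.mgrid[:420,:560];m&=np.hypot(xx-p[0],yy-p[1])<22
    k,l,s,ce=cv2.connectedComponentsWithStats(m.astype(np.uint8));i=1+np.argmax(s[1:,4]);m=l==i
    print(nm,s[i],at(c,ce[i],.01).round(4),fit([(c,m,np.zeros_like(m))],[cyl(.033,.01,.01)],(.426,.323)))
E
```

```text
scene [340 148  23  16 269] [0.4235 0.3302 0.01  ] (array([0.4202, 0.3325]), np.float64(0.234))
top [167 250  26  27 540] [0.4243 0.3289 0.01  ] (array([0.425 , 0.3291]), np.float64(0.084))
```

Request:
drive_tool(angular=[[0,0,0],[0,0,0],[0,0,0],[0,0,0],[0,0,0],[0,0,0],[0,0,0],[0,0,0],[0,0,0],[0,0,0],[0,0,0],[0,0,0],[0,0,0],[0,0,0],[0,0,0]], delta_pos=[[0,0,1.5],[0,0,2.5],[0,0,2],[0,0,1.2],[0,0,0.7],[0,0,0.4],[0,0,0.2],[0,0,0],[0,0,0],[0,0,0],[0,0,-1],[0,0,-2],[0,0,-3],[0,0,-3],[0,0,-1.5]], gripper=[4,4,4,4,4,4,4,4,6.5,6.5,6.5,6.5,6.5,6.5,6.5])

```text
time_s: 27.45
tool_pos: [0.4515, 0.0246, 0.1371]
tool_rot: [-179.9, 0.2, 172.8]
force: [1.0, -0.1, -0.4]
grip_width: 0.0648
grasp_force: 0.0
```

Request:
drive_tool(angular=[[0,0,-0.0855],[0,0,0],[0,0,0],[0,0,0],[0,0,0],[0,0,0],[0,0,0],[0,0,0],[0,0,0],[0,0,0],[0,0,0]], delta_pos=[[0,0,0],[-1.5,-0.3,0],[-2.8,-0.5,0],[-3,-0.6,0],[-3,-0.5,0],[-3,-0.5,0],[-3,-0.5,0],[-2,-0.4,0],[-1.2,-0.2,0],[0,0,0],[0,0,0]], gripper=[7.5,7.5,7.5,7.5,7.5,7.5,7.5,7.5,7.5,7.5,7.5])

```text
time_s: 28.55
tool_pos: [0.643, -0.0186, 0.1345]
tool_rot: [180.0, -0.0, 177.6]
force: [-0.2, 0.1, -0.4]
grip_width: 0.0752
grasp_force: 0.0
```

```bash
python3 m2.py c old_tin,.45,.024,.004; python3 - <<'E'
import cv2,numpy as np
a=cv2.imread('pics/cs.png')
cv2.imwrite('pics/cc.png',cv2.resize(a[130:330,180:400],None,fx=2.5,fy=2.5,interpolation=cv2.INTER_CUBIC))
E
```

```text
old_tin [(array([0.45 , 0.024]), np.float64(1.0)), (array([0.4497, 0.023 ]), np.float64(0.111))]
```

View pics/cc.png

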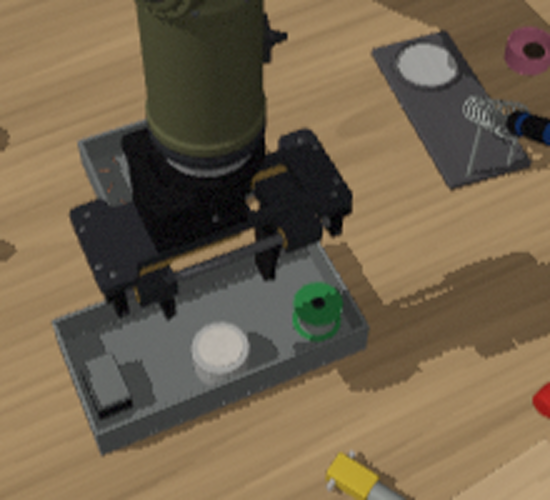

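The used tin lies in the scrap tray (top-view fit (.450,.023)). The gripper is above the new tin at crop (220,347), with free floor on both sides of it. Now I descend.

Request:
drive_tool(angular=[[0,0,0],[0,0,0],[0,0,0],[0,0,0],[0,0,0],[0,0,0],[0,0,0],[0,0,0],[0,0,0],[0,0,0],[0,0,0],[0,0,0],[0,0,0],[0,0,0],[0,0,0]], delta_pos=[[-0.15,0,1.2],[0,0,2.2],[0,0,2.5],[0,0,2],[0,0,1.3],[0,0,0.8],[0,0,0.5],[0,0,0.25],[0,0,0],[0,0,0],[0,0,0],[0,0,0],[0,0,0],[0,0,0],[0,0,0]], gripper=[7.5,7.5,7.5,7.5,7.5,7.5,7.5,7.5,7.5,4,4,4,4,4,4], squeeze=25)

```text
time_s: 30.25
tool_pos: [0.645, -0.019, 0.0268]
tool_rot: [-180.0, 0.0, 177.6]
force: [-1.0, 0.2, 1.0]
grip_width: 0.049
grasp_force: 25.0
```

Request:
drive_tool(angular=[[0,0,0],[0,0,0],[0,0,0],[0,0,0],[0,0,0],[0,0,0.0855],[0,0,0],[0,0,0],[0,0,0],[0,0,0],[0,0,0],[0,0,0],[0,0,0],[0,0,0],[0,0,0],[0,0,0],[0,0,0],[0,0,0],[0,0,0],[0,0,0]], delta_pos=[[0,0,-1],[0,0,-3],[0,0,-4],[0,0,-3],[0,0,-2],[0,0,0],[1,1.2,0],[2.1,2.5,0],[2.5,3,0],[2.5,3,0],[2.5,3,0],[2.5,3,0],[2.5,3,0],[2.5,3,0],[2.5,3,0],[2.5,3,0],[2.1,2.7,0],[1,1.2,0],[0,0,0],[0,0,0]], gripper=[4,4,4,4,4,4,4,4,4,4,4,4,4,4,4,4,4,4,4,4])

```text
time_s: 32.25
tool_pos: [0.4244, 0.3272, 0.1561]
tool_rot: [-179.9, -0.0, 172.8]
force: [1.2, 0.1, -0.4]
grip_width: 0.0491
grasp_force: 25.0
```

Request:
drive_tool(angular=[[0,0,0],[0,0,0],[0,0,0],[0,0,0],[0,0,0],[0,0,0],[0,0,0],[0,0,0],[0,0,0],[0,0,0]], delta_pos=[[0,0,1.5],[0,0,2.5],[0,0,2.8],[0,0,2],[0,0,1.3],[0,0,0.9],[0,0,0.6],[0,0,0.4],[0,0,0.1],[0,0,0]], gripper=[4,4,4,4,4,4,4,4,4,4])

```text
time_s: 33.25
tool_pos: [0.4253, 0.3279, 0.0359]
tool_rot: [180.0, 0.0, 172.7]
force: [0.4, 0.4, -1.1]
grip_width: 0.0493
grasp_force: 25.0
```

Request:
drive_tool(angular=[[0,0,0],[0,0,0],[0,0,0],[0,0,0],[0,0,0],[0,0,0],[0,0,0],[0,0,0],[0,0,0],[0,0,0],[0,0,0],[0,0,0],[0,0,0]], delta_pos=[[0,0,0.1],[0,0,0.1],[0,0,0.08],[0,0,0],[0,0,0],[0,0,0],[0,0,0],[0,0,-1],[0,0,-2.5],[0,0,-4],[0,0,-4],[0,0,-3],[0,0,-1.5]], gripper=[4,4,4,4,7,7,7,7,7,7,7,7,7])

```text
time_s: 34.55
tool_pos: [0.4258, 0.3289, 0.1961]
tool_rot: [179.9, 0.2, 172.7]
force: [0.4, -0.6, -0.3]
grip_width: 0.0702
grasp_force: 0.0
```

Request:
drive_tool(angular=[[0,0,-0.127],[0,0,0],[0,0,0],[0,0,0],[0,0,0],[0,0,0],[0,0,0],[0,0,0],[0,0,0],[0,0,0],[0,0,0],[0,0,0],[0,0,0],[0,0,0]], delta_pos=[[0,0,0],[-0.3,-1.3,0],[-0.7,-3,0],[-0.7,-3.2,0],[-0.7,-3.2,0],[-0.7,-3.2,0],[-0.7,-3.2,0],[-0.7,-3.2,0],[-0.7,-3.2,0],[-0.7,-3.2,0],[-0.7,-3.2,0],[-0.7,-3,0],[-0.2,0,0],[0,0,0]], gripper=[7.5,7.5,7.5,7.5,7.5,7.5,7.5,7.5,7.5,7.5,7.5,7.5,7.5,7.5])

```text
time_s: 35.95
tool_pos: [0.4998, -0.0016, 0.1922]
tool_rot: [179.9, -0.1, 179.9]
force: [-0.5, 1.0, -0.5]
grip_width: 0.075
grasp_force: 0.0
```

```bash
python3 m2.py d new_tin,.425,.328,.010 jar,.4225,-.3655,.003 bottle,.4175,-.257,.003; python3 - <<'E'
import cv2,numpy as np
a=cv2.imread('pics/ds.png');b=cv2.imread('pics/dt.png')
x=cv2.resize(a[110:210,310:430],(480,400),interpolation=cv2.INTER_CUBIC);y=cv2.resize(b[230:290,150:212],(300,290),interpolation=cv2.INTER_CUBIC)
o=np.zeros((400,780,3),np.uint8);o[:,:480]=x;o[:290,480:]=y
cv2.imwrite('pics/dd.png',o)
E
```

```text
new_tin [(array([0.4244, 0.3274]), np.float64(0.065)), (array([0.4251, 0.3279]), np.float64(0.059))]
jar [(array([ 0.4222, -0.365 ]), np.float64(0.101)), (array([ 0.4198, -0.3621]), np.float64(0.102))]
bottle [(array([ 0.4159, -0.257 ]), np.float64(0.075)), (array([ 0.4182, -0.2564]), np.float64(0.043))]
```

View pics/dd.png

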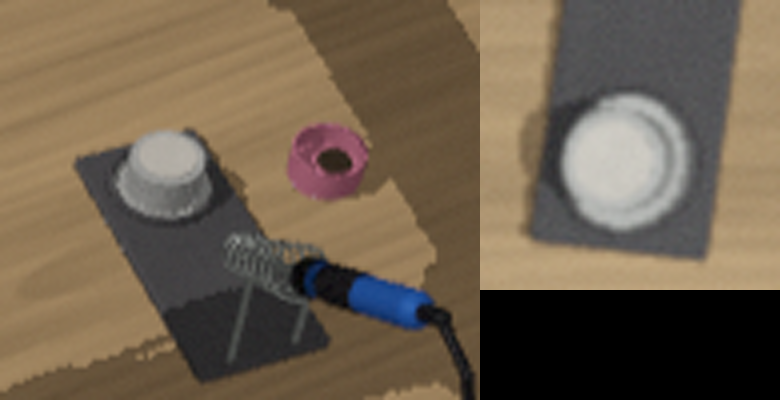

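The new tin sits flat in the recess at (612,160). Its offset from the ring is the parallax expected for its height, so it is centred to about 1 mm. Next is the jar.

Request:
drive_tool(angular=[[0,0,0],[0,0,0],[0,0,0],[0,0,0],[0,0,0],[0,0,0],[0,0,0],[0,0,0],[0,0,0],[0,0,0],[0,0,0],[0,0,0],[0,0,0],[0,0,0],[0,0,0]], delta_pos=[[0.3,-1.3,0],[0.6,-2.7,0],[0.7,-3.2,0],[0.7,-3.2,0],[0.7,-3.2,0],[0.7,-3.2,0],[0.7,-3.2,0],[0.7,-3.2,0],[0.7,-3.2,0],[0.7,-3.2,0],[0.7,-3.2,0],[0.5,-2.3,0],[0.2,-1.2,0],[0,0,0],[0,0,0]], gripper=[7.5,7.5,7.5,7.5,7.5,7.5,7.5,7.5,7.5,7.5,7.5,7.5,7.5,7.5,7.5])

```text
time_s: 37.85
tool_pos: [0.4218, -0.3627, 0.1927]
tool_rot: [179.9, 0.0, -179.9]
force: [-0.9, 0.5, -1.1]
grip_width: 0.0752
grasp_force: 0.0
```

Request:
drive_tool(angular=[[0,0,0],[0,0,0],[0,0,0],[0,0,0],[0,0,0],[0,0,0],[0,0,0],[0,0,0],[0,0,0],[0,0,0],[0,0,0],[0,0,0],[0,0,0],[0,0,0],[0,0,0]], delta_pos=[[0.1,-0.2,1.2],[0,0,2.5],[0,0,3],[0,0,2.5],[0,0,1.6],[0,0,1.1],[0,0,0.8],[0,0,0.4],[0,0,0],[0,0,0],[0,0,0],[0,0,0],[0,0,0],[0,0,0],[0,0,0]], gripper=[7.5,7.5,7.5,7.5,7.5,7.5,7.5,7.5,7.5,4.5,4.5,4.5,4.5,4.5,4.5])

```text
time_s: 39.35
tool_pos: [0.4202, -0.3661, 0.0622]
tool_rot: [-180.0, 0.0, -180.0]
force: [-0.8, 1.4, 4.3]
grip_width: 0.0527
grasp_force: 25.0
```

Request:
drive_tool(angular=[[0,0,0],[0,0,0],[0,0,0],[0,0,0],[0,0,0],[0,0,0],[0,0,0],[0,0,0],[0,0,0],[0,0,0],[0,0,0],[0,0,0],[0,0,0],[0,0,0],[0,0,0],[0,0,0],[0,0,0],[0,0,0],[0,0,0],[0,0,0]], delta_pos=[[0,0,-1],[0,0,-2],[0,0,-3],[0,0,-3],[0,0,-2.5],[0,0,-1.5],[-0.8,1.2,0],[-1.5,2.4,0],[-1.9,3,0],[-1.9,3,0],[-1.9,3,0],[-1.9,3,0],[-1.9,3,0],[-1.9,3,0],[-1.8,3,0],[-1.6,2.7,0],[-1.1,1.7,0],[-0.8,1.3,0],[0,0,0],[0,0,0]], gripper=[4.5,4.5,4.5,4.5,4.5,4.5,4.5,4.5,4.5,4.5,4.5,4.5,4.5,4.5,4.5,4.5,4.5,4.5,4.5,4.5])

```text
time_s: 41.35
tool_pos: [0.609, -0.0627, 0.1903]
tool_rot: [180.0, -0.1, -179.9]
force: [0.4, -0.1, -1.7]
grip_width: 0.0528
grasp_force: 25.0
```

Request:
drive_tool(angular=[[0,0,0],[0,0,0],[0,0,0],[0,0,0],[0,0,0],[0,0,0],[0,0,0],[0,0,0],[0,0,0],[0,0,0]], delta_pos=[[0,0,1.5],[0,0,2.5],[0,0,3],[0,0,2.5],[0,0,1.5],[0,0,0.9],[0,0,0.4],[0,0,0.2],[0,0,0.1],[0,0,0]], gripper=[4.5,4.5,4.5,4.5,4.5,4.5,4.5,4.5,4.5,4.5])

```text
time_s: 42.35
tool_pos: [0.6106, -0.0633, 0.0666]
tool_rot: [-180.0, 0.1, 180.0]
force: [0.1, 0.3, -2.6]
grip_width: 0.0522
grasp_force: 25.0
```

Lower 3.2 mm more, release, lift, then back to the bottle at (.420,-.2555).

Request:
drive_tool(angular=[[0,0,0],[0,0,0],[0,0,0],[0,0,0],[0,0,0],[0,0,0],[0,0,0],[0,0,0],[0,0,0],[0,0,0],[0,0,0],[0,0,0],[0,0,0]], delta_pos=[[0,0,0.15],[0,0,0.1],[0,0,0.08],[0,0,0],[0,0,0],[0,0,0],[0,0,0],[0,0,-1],[0,0,-2.5],[0,0,-3.5],[0,0,-3.5],[0,0,-2.5],[0,0,-0.5]], gripper=[4.5,4.5,4.5,4.5,7.5,7.5,7.5,7.5,7.5,7.5,7.5,7.5,7.5])

```text
time_s: 43.65
tool_pos: [0.612, -0.0629, 0.2017]
tool_rot: [-179.9, 0.4, -180.0]
force: [0.7, -0.6, 0.1]
grip_width: 0.0751
grasp_force: 0.0
```

Request:
drive_tool(angular=[[0,0,0],[0,0,0],[0,0,0],[0,0,0],[0,0,0],[0,0,0],[0,0,0],[0,0,0],[0,0,0],[0,0,0],[0,0,0]], delta_pos=[[1.1,-1.1,0],[2.2,-2.2,0],[2.5,-2.5,0],[2.5,-2.5,0],[2.5,-2.5,0],[2.5,-2.5,0],[2.5,-2.5,0],[2.1,-2.3,0],[1.1,-1.1,0],[0,0,0],[0,0,0]], gripper=[7.5,7.5,7.5,7.5,7.5,7.5,7.5,7.5,7.5,7.5,7.5])

```text
time_s: 44.75
tool_pos: [0.4202, -0.2547, 0.1971]
tool_rot: [180.0, 0.0, 180.0]
force: [0.2, 0.4, -0.3]
grip_width: 0.0749
grasp_force: 0.0
```

Request:
drive_tool(angular=[[0,0,0],[0,0,0],[0,0,0],[0,0,0],[0,0,0],[0,0,0],[0,0,0],[0,0,0],[0,0,0],[0,0,0],[0,0,0],[0,0,0],[0,0,0],[0,0,0],[0,0,0]], delta_pos=[[0,-0.1,1.2],[0,0,2.5],[0,0,3],[0,0,2.5],[0,0,1.6],[0,0,1.1],[0,0,0.8],[0,0,0.5],[0,0,0],[0,0,0],[0,0,0],[0,0,0],[0,0,0],[0,0,0],[0,0,0]], gripper=[7.5,7.5,7.5,7.5,7.5,7.5,7.5,7.5,7.5,4,4,4,4,4,4])

```text
time_s: 46.25
tool_pos: [0.4202, -0.2564, 0.0658]
tool_rot: [-180.0, 0.0, 180.0]
force: [-0.5, 0.0, 2.5]
grip_width: 0.0494
grasp_force: 25.0
```

Request:
drive_tool(angular=[[0,0,0],[0,0,0],[0,0,0],[0,0,0],[0,0,0],[0,0,0],[0,0,0],[0,0,0],[0,0,0],[0,0,0],[0,0,0],[0,0,0],[0,0,0],[0,0,0],[0,0,0],[0,0,0],[0,0,0],[0,0,0],[0,0,0],[0,0,0]], delta_pos=[[0,0,-1],[0,0,-2],[0,0,-3],[0,0,-3],[0,0,-2.5],[0,0,-2],[-0.9,1.2,0],[-1.5,2.2,0],[-1.9,2.8,0],[-1.9,2.8,0],[-1.9,2.8,0],[-1.9,2.8,0],[-1.9,2.8,0],[-1.9,2.8,0],[-1.9,2.8,0],[-1.7,2.4,0],[-1.3,1.9,0],[-0.9,1.2,0],[0,0,0],[0,0,0]], gripper=[4,4,4,4,4,4,4,4,4,4,4,4,4,4,4,4,4,4,4,4])

```text
time_s: 48.25
tool_pos: [0.6156, 0.0283, 0.2003]
tool_rot: [-180.0, -0.1, -180.0]
force: [-0.1, -0.4, -1.9]
grip_width: 0.0496
grasp_force: 25.0
```

Request:
drive_tool(angular=[[0,0,0],[0,0,0],[0,0,0],[0,0,0],[0,0,0],[0,0,0],[0,0,0],[0,0,0],[0,0,0],[0,0,0]], delta_pos=[[0,0,1.5],[0,0,2.5],[0,0,3],[0,0,2.5],[0,0,1.6],[0,0,1.1],[0,0,0.6],[0,0,0.3],[0,0,0],[0,0,0]], gripper=[4,4,4,4,4,4,4,4,4,4])

```text
time_s: 49.25
tool_pos: [0.6166, 0.0288, 0.0703]
tool_rot: [-180.0, 0.1, 180.0]
force: [0.8, -0.1, -1.2]
grip_width: 0.0495
grasp_force: 25.0
```

Lower 3.4 mm more, release to 6.8 cm, lift, and back off to one side for a last look.

Request:
drive_tool(angular=[[0,0,0],[0,0,0],[0,0,0],[0,0,0],[0,0,0],[0,0,0],[0,0,0],[0,0,0],[0,0,0],[0,0,0],[0,0,0],[0,0,0],[0,0,0]], delta_pos=[[0,0,0.15],[0,0,0.1],[0,0,0.09],[0,0,0],[0,0,0],[0,0,0],[0,0,0],[0,0,-1],[0,0,-2.5],[0,0,-3.5],[0,0,-3.5],[0,0,-2.5],[0,0,-0.5]], gripper=[4,4,4,4,6.8,6.8,6.8,6.8,6.8,6.8,6.8,6.8,6.8])

```text
time_s: 50.55
tool_pos: [0.6179, 0.0294, 0.2053]
tool_rot: [-180.0, 0.4, -180.0]
force: [-0.2, 0.7, 0.6]
grip_width: 0.0676
grasp_force: 0.0
```

Request:
drive_tool(angular=[[0,0,0],[0,0,0],[0,0,0],[0,0,0],[0,0,0],[0,0,0],[0,0,0],[0,0,0],[0,0,0],[0,0,0],[0,0,0],[0,0,0]], delta_pos=[[1.1,-1.1,0],[2,-2.2,0],[2,-2.8,0],[2,-2.8,0],[2,-2.8,0],[2,-2.8,0],[1.5,-2.8,0],[1.5,-2.8,0],[0.5,-1.4,0],[0,-1,0],[0,0,0],[0,0,0]], gripper=[6.8,6.8,6.8,6.8,6.8,6.8,6.8,6.8,6.8,6.8,6.8,6.8])

```text
time_s: 51.75
tool_pos: [0.4704, -0.1951, 0.2008]
tool_rot: [179.9, 0.0, -179.9]
force: [-0.1, 1.1, -0.6]
grip_width: 0.068
grasp_force: 0.0
```

```bash
python3 m2.py e bottle,.614,.028,.004 jar,.611,-.063,.004 new_tin,.425,.328,.010 old_tin,.45,.024,.004; python3 - <<'E'
import cv2,numpy as np
a=cv2.imread('pics/es.png')
cv2.imwrite('pics/ee.png',cv2.resize(a[110:330,180:430],None,fx=2.7,fy=2.7,interpolation=cv2.INTER_CUBIC))
E
```

```text
bottle [(array([0.613 , 0.0292]), np.float64(0.055)), (array([0.6124, 0.0291]), np.float64(0.113))]
jar [(array([ 0.6099, -0.0631]), np.float64(0.167)), (array([ 0.6072, -0.0614]), np.float64(0.125))]
new_tin [(array([0.4268, 0.325 ]), np.float64(0.172)), (array([0.4244, 0.3281]), np.float64(0.155))]
old_tin [(array([0.4496, 0.0236]), np.float64(0.184)), (array([0.4503, 0.0235]), np.float64(0.061))]
```

View pics/ee.png

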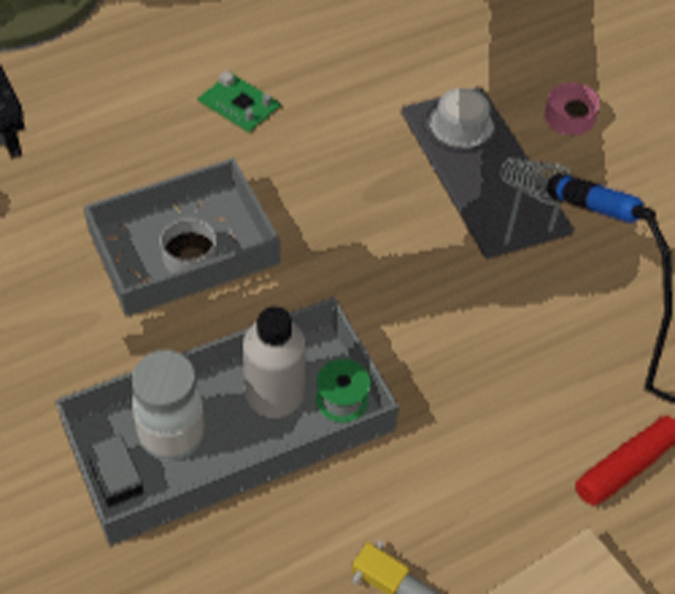

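The bottle (275,360) and jar (167,400) stand upright in their old places. The used tin is in the scrap tray (188,243), the new tin in the recess (461,115), and the reel is untouched. Every fit is within about 2 mm of its target.

```bash
python3 -c "
from cell import env
print(env.sign_off())"
```

```text
the job is handed in; nothing more can be done
None
```

The job is handed in after about 52 s: the new tin is flat in the recess, the used tin is in the scrap tray, and by my last pictures the bottle and jar stand back within about 2 mm of where they stood; the sign-off returned no verdict.

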